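Unlock the stock box with the T-handled key

TASK

Unlock the grey stock box: lift the T-handled key out of the white stand, line it up with the slot of the round lock in the box's lid and press it in until its collar sits on the lock. Then turn it clockwise (seen from above) until it stops, and leave it standing in the lock. Leave the round-knobbed key in the stand.

Things in the scene. Friction and masses are not known exactly. Their poses are not given: they have to be found in the camera images.
- tkey_grip (a point): T-handled key, upright in a hole of a white stand 45 mm high (holes 110 mm apart). Point: centre of its black bar handle, 72 mm long (x), 14 wide (y), 18 tall. Below: 14 mm stem, 44 mm collar (underside 54 mm below the point, resting on the stand), then a round-ended flat blade 26 mm wide along the bar (x), 8 thick, ending 84 mm below the point, alike either way round. About 0.14 kg.
- slot (a point): Slot of the 70 mm brass lock disc in the lid of a fixed grey box (180 x 250 mm, 82 high). Point: middle of its mouth, level with the disc's top; x along the slot, z up; turns with the disc. 30 x 12 mm, 32 deep, the top 6 mm flared by 6 mm all round. With the key fully in, its collar lies on the disc, its handle's centre 54 mm above this point; it has about 9 degrees of play.
- latch (a joint): Angle of the lock disc, rad: 0 = slot along the box's long side (locked); grows turning clockwise seen from above, to a stop at 1.57, slot across the box (unlocked). Starts between 0 and 0.25; light friction (about 0.1 N m), stays where it is left.
- knobkey_grip (a point): The other key, not for this lock: a round black knob 42 mm across, 18 tall, on a square shank, in the stand's other hole. Point: centre of its knob, 54 mm above the stand's top. It stays there.
Not all that is in view belongs to the job. Leave any blue look-alike of the part that bears tkey_grip alone.

How it is judged (in metres and radians):
On the way, in this order (a step that is already met when the one before it is completed fails the run):
1. the T-handled key is fully in the lock's slot, before the lock is turned (z of tkey_grip in the frame of slot between 0.045 and 0.062 m and horizontal distance between tkey_grip and slot below 0.012 m and angle between the x axis of tkey_grip and the x axis of slot, either way round below 0.26 rad), for 0.1 s.
2. the lock is turned to its stop with the key in it (value of joint latch above 1.22 rad and z of tkey_grip in the frame of slot below 0.062 m and horizontal distance between tkey_grip and slot below 0.012 m), for 0.1 s.
At the end, for the whole second after the job is handed in: The lock is turned to within 20 degrees of its stop (joint above 1.22 rad), and the T-handled key stands in its slot: handle centre 45 to 62 mm above the slot's mouth, within 12 mm of it sideways, tilted less than 11 degrees (all of step 2 and z of tkey_grip in the frame of slot above 0.045 m and angle between tkey_grip's own z axis and vertical below 0.2 rad); the robot touches nothing.
It fails at once if the round-knobbed key is moved more than 30 mm from its place (distance of knobkey_grip from where it was at the start of the episode above 0.03 m).
It also fails if it takes over 40 s, if anything falls off the work surface, if the arm or the gripper's body presses on something with over 40 N, if the wrist force passes 120 N, or if a joint passes its speed limit or range.

ROBOT

A 6-joint arm with a two-finger parallel gripper is mounted at the origin on the work surface. World frame = base frame: x ahead of the robot, y to its left, z up, the work surface at z = 0. Lengths are in m, angles in degrees, forces in N, time in s.
With the tool pointing down it reaches from about 0.4 to 0.825 m from the base axis. Payload 7 kg.
Tool frame: the origin (TCP) lies at the very end of the fingers, on their centre line; the grasp point (between the pads) lies 19 mm behind it (ctrl.grip_point_offset is the distance from the TCP to the grasp point, in m); x points along the fingers, z is the direction in which the jaws open and shut, and the axes are right-handed (so a half turn about x gives the same grasp; the last joint's range is limited). The gripper opens to 88 mm and grips with 3 to 60 N. Pads are 19 mm wide; open, the fingers measure 130 mm over their backs; the gripper's body (78 mm by 193 mm) begins 47 mm behind the grasp point.
Start: joints at [-51.045, 20.546, 0.682, 0, -70.136, -16.507], TCP at [0.258, -0.624, 0.227] pointing down, gripper open.
Joint ranges: [-176.03, 176.03], [-82.01, 121.73], [-58.28, 71.71], [-173.87, 95.51], [-174.79, -0.11], [-173.66, 173.66]. Speed limits (degrees/s): [136.94, 136.94, 172.46, 180, 180, 180].

INTERFACE

Orientations are given as [roll, pitch, yaw] about the fixed x, y, z axes, in that order (R = Rz(yaw) Ry(pitch) Rx(roll)).
In Python, from plant import get_obs, snapshot, calibration, close_job, ctrl gives the robot as it stands.
- The arm moves only by the tool move_arm, never from a script. Its argument "commands" is a list that holds one entry, the list of rows, each a list of 4 numbers: the shift along the tool's x, y, z in cm, then the turn about the tool's x in rad. In form: [[[dx, dy, dz, spin], ...]]. A call has 1 to 8 rows; each row shifts and turns the commanded pose from where the row before left it, along the tool's axes as they then stand; what a row does not reach is not made up. A row lasts 1/10 s, in which the tool goes at most 50 mm and 8.59 degrees, less where a joint would pass 70% of its speed; a pose out of reach is approached as far as the arm can. A call with a gripper value outside its range is refused whole. "jaw" is the finger opening in cm, from 0 to 8.76, set as the call begins (left out, the last holds). The fingers move at their own pace and stop on an object; the grip force is fixed at half the most. Time passes only in rows, so rows that do not move let the fingers close. It gives the time, the measured TCP pose, the force and the opening at its end, in the units of the state.
- get_obs(): the state, without advancing time (a new reading comes with each control period).
- snapshot(name): name is "side" or "top"; returns (picture, depth): 384x512x3 uint8, red, green, blue; 384x512 float32, m along the optical axis (not along the pixel's ray), 0 where there is no reading.
- calibration(name): a dict with "mtx" (3x3 intrinsics, pixels), "T" (4x4, takes a point from camera to world coordinates). Camera axes: x right, y up, looking along -z (the intrinsics and any distortion apply to the point x, -y, -z); pixel columns grow to the right and rows downward; lengths in m; the calibration is good to about 2 mm. A picture is of the moment at which its call begins. calibration takes no time and is no camera call.
- close_job(): hands the job in, once; it reports no verdict.
The state is a dict: "clock": time; "joint_pos": joint angles; "qvel": joint speeds; "tau": joint torques, N m; "tool_pos": TCP position; "orientation": TCP orientation; "force": force on the tool from outside, world axes, zero at the start; "moment": the same for the moment, N m; "opening": finger opening in m.
Only numpy, scipy, OpenCV 4.12 (cv2) and the standard library are available. Lean on these libraries where they do the work, as an engineer would, in place of code of your own. Each camera call takes 0.05 s, during which the arm holds its last target. There are 200 camera calls.

## Working session

There is one attempt and no reset: what is moved stays moved. The work goes in short steps, Python scripts to look and compute and a tool call to move; the robot and the scene stay as the last step left them, time stands still between calls to the robot, and variables do not carry over. Pictures are saved under pics/ and viewed, about 8 in all and at most 12, crops included, and the job is handed in when it is done.

Besides the shell and the picture viewer there is one more tool, called by a JSON object that holds its "name" and its "arguments", one argument or row to a line. move_arm: Moves the arm, as the interface text tells. Its arguments: {"type":"object","properties":{"commands":{"type":"array"},"jaw":{"type":"number"}},"required":["commands"]}

```bash
mkdir -p pics; ls
cat > h.py <<'E'
import numpy as np, cv2
from plant import get_obs, snapshot, calibration, close_job, ctrl
def snap(n,tag):
    p,d=snapshot(n); np.savez(f'pics/{tag}.npz',p=p,d=d); cv2.imwrite(f'pics/{tag}.png',p[:,:,::-1]); return p,d
def load(tag):
    z=np.load(f'pics/{tag}.npz'); return z['p'],z['d']
def ray(n,u,v):
    c=calibration(n);K=np.array(c['mtx']);T=np.array(c['T'])
    dist=np.array(c.get('dist',np.zeros(5)),float)
    q=cv2.undistortPoints(np.array([[[u,v]]],float),K,dist)[0,0]
    return T[:3,3],T[:3,:3]@np.array([q[0],-q[1],-1.])
def onz(n,u,v,z):
    o,d=ray(n,u,v); return o+d*(z-o[2])/d[2]
def dep(n,u,v,t):
    o,d=ray(n,u,v); return o+d*t
E
python3 - <<'E'
from h import *
for n in('side','top'):
    c=calibration(n);print({k:np.round(np.array(v),4).tolist() for k,v in c.items()})
p,_=snap('top','t0');q,_=snap('side','s0')
print(get_obs())
E
```

```text
pics
{'mtx': [[446.499, 0.0, 258.1087], [0.0, 446.499, 189.4411], [0.0, 0.0, 1.0]], 'T': [[0.7325, 0.3571, -0.5796, 0.0279], [-0.6808, 0.3864, -0.6223, -0.6137], [0.0017, 0.8504, 0.5262, 0.5559], [0.0, 0.0, 0.0, 1.0]]}
{'mtx': [[485.7185, 0.0, 256.3224], [0.0, 485.7185, 187.9307], [0.0, 0.0, 1.0]], 'T': [[-0.0028, 0.996, -0.0889, 0.4391], [-0.9999, -0.0016, 0.0135, -0.0255], [0.0133, 0.089, 0.9959, 1.081], [0.0, 0.0, 0.0, 1.0]]}
{'clock': 0.1, 'joint_pos': array([-5.10449717e+01,  2.05862210e+01,  6.41246710e-01, -1.73719953e-02,
       -7.01369421e+01, -1.65054118e+01]), 'qvel': array([-0.15770602, -0.1503001 ,  0.26507197,  0.04493365,  0.07037766,
        0.01139885]), 'tau': array([-1.53244306e-03, -5.84162021e+01,  2.93754458e+01,  7.01560602e+00,
        1.02070600e-02, -4.16444470e-05]), 'tool_pos': array([ 0.25756078, -0.62346955,  0.22574696]), 'orientation': array([  5.23139392,  89.916471  , 117.67509615]), 'force': array([ 0.19985511, -0.40353356,  0.13814766]), 'moment': array([0.01760746, 0.00264134, 0.06985143]), 'opening': 0.0874942441202993}
```

View pics/t0.png

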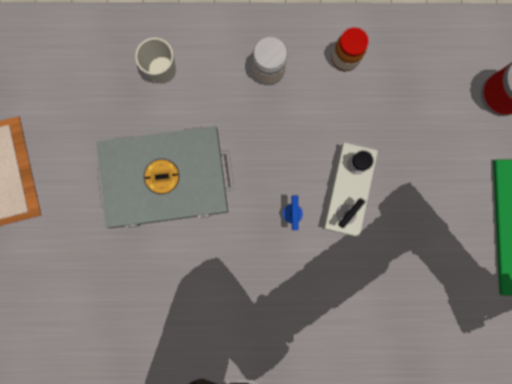

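View pics/s0.png

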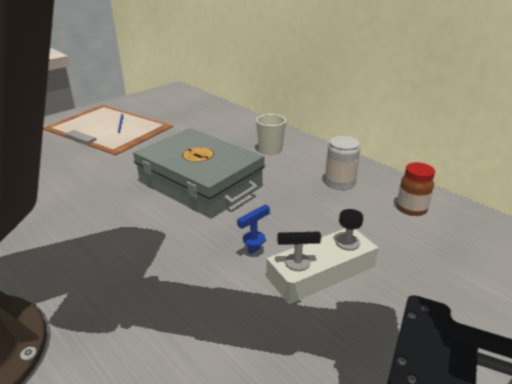

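Top view: the T-handled key is the black bar at (352,213) on the white stand. The knob key is at (362,161), and the blue look-alike at (293,213) is to be left alone. The brass lock is at (162,177). The black bar on the white stand fits the description, so I'll measure it and confirm in one crop.

Run:
```python
from h import *
p,d=load('t0')
hsv=cv2.cvtColor(p,cv2.COLOR_RGB2HSV)
def comp(m,box):
    u0,v0,u1,v1=box; mm=np.zeros_like(m);mm[v0:v1,u0:u1]=m[v0:v1,u0:u1]
    n,l,s,c=cv2.connectedComponentsWithStats(mm.astype(np.uint8)); i=1+np.argmax(s[1:,4]); return l==i
def rep(name,m,z):
    v,u=np.nonzero(m); dd=d[m]; dd=dd[dd>0]
    P=np.array([onz('top',a,b,z)[:2] for a,b in zip(u,v)])
    r=cv2.minAreaRect(P.astype(np.float32)*1000); box=cv2.boxPoints(r); 
    w,V=np.linalg.eigh(np.cov(P.T)); a=V[:,1]
    H=[dep('top',a_,b_,d[b_,a_])[2] for a_,b_ in zip(u,v) if d[b_,a_]>0]
    print(name,len(u),'pix',u.mean().round(1),v.mean().round(1),'mean',P.mean(0).round(4),'rect',np.round(r[0],1),np.round(r[1],1),'axis deg',np.degrees(np.arctan2(a[1],a[0])).round(1),'z pct',np.percentile(H,[10,50,90]).round(4))
    return P
blk=p.max(2)<50
rep('bar',comp(blk,(330,190,375,236)),.108)
rep('knob',comp(blk,(340,140,385,180)),.108)
br=(hsv[...,0]>10)&(hsv[...,0]<30)&(hsv[...,1]>120)&(hsv[...,2]>90)
disc=comp(br,(130,150,195,205)); rep('brass',disc,.09)
ff=cv2.morphologyEx(disc.astype(np.uint8),cv2.MORPH_CLOSE,np.ones((11,11)))>0
rep('discfull',ff,.09)
dark=(p.max(2)<60)
rep('slot',comp(dark,(140,160,185,195)),.088)
w=(hsv[...,1]<60)&(p.min(2)>150); rep('stand',comp(w,(310,130,390,245)),.045)
g=(p[...,1].astype(int)>p[...,0]+5)&(hsv[...,2]<150)&(hsv[...,2]>70); rep('box',comp(g|disc,(85,115,240,235)),.082)
a=cv2.resize(p[130:245,310:395],None,fx=4.5,fy=4.5,interpolation=2);b=cv2.resize(p[145:210,125:200],None,fx=5,fy=5,interpolation=2)
H=max(a.shape[0],b.shape[0]);im=np.zeros((H,a.shape[1]+b.shape[1],3),np.uint8);im[:a.shape[0],:a.shape[1]]=a;im[:b.shape[0],a.shape[1]:]=b
cv2.imwrite('pics/c0.png',im[:,:,::-1]);print(im.shape)
```

```text
bar 173 pix 350.4 213.0 mean [ 0.4752 -0.2274] rect [ 475.7 -228.2] [12.7 65.9] axis deg 139.0 z pct [0.1065 0.1092 0.1113]
knob 272 pix 361.7 160.4 mean [ 0.5816 -0.2524] rect [ 581.7 -252.5] [33.5 38.7] axis deg 114.9 z pct [0.106  0.1089 0.1113]
brass 849 pix 161.2 176.2 mean [0.5521 0.1558] rect [551.5 155.2] [68.2 67.5] axis deg -167.0 z pct [0.0795 0.0834 0.0862]Traceback (most recent call last):
  File "<stdin>", line 21, in <module>
  File "<stdin>", line 9, in rep
  File "h.py", line 13, in onz
    o,d=ray(n,u,v); return o+d*(z-o[2])/d[2]
        ~~~^^^^^^^
  File "h.py", line 8, in ray
    c=calibration(n);K=np.array(c['mtx']);T=np.array(c['T'])
ValueError: time passes only in moves, steps and waits
```

```bash
python3 - <<'E'
import json
from plant import calibration
import numpy as np
json.dump({n:{k:np.array(v).tolist() for k,v in calibration(n).items()} for n in('side','top')},open('cal.json','w'))
s=open('h.py').read().replace("c=calibration(n);","c=CAL[n];").replace("def snap(","import json;CAL=json.load(open('cal.json'))\ndef snap(")
s+='''
def comp(m,box):
    u0,v0,u1,v1=box; mm=np.zeros(m.shape,np.uint8);mm[v0:v1,u0:u1]=m[v0:v1,u0:u1]
    n,l,s,c=cv2.connectedComponentsWithStats(mm); i=1+np.argmax(s[1:,4]); return l==i
def rep(name,m,z,d,cam='top'):
    v,u=np.nonzero(m)
    P=np.array([onz(cam,a,b,z)[:2] for a,b in zip(u,v)])
    r=cv2.minAreaRect(P.astype(np.float32)*1000)
    w,V=np.linalg.eigh(np.cov(P.T)); a=V[:,1]
    H=[dep(cam,a_,b_,d[b_,a_])[2] for a_,b_ in zip(u,v) if d[b_,a_]>0]
    print(name,len(u),'pix',u.mean().round(1),v.mean().round(1),'mean',P.mean(0).round(4),'rect',np.round(r[0],1),np.round(r[1],1),round(r[2],1),'axis deg',np.degrees(np.arctan2(a[1],a[0])).round(1),'z',np.percentile(H,[10,50,90]).round(4))
'''
open('h.py','w').write(s)
E
python3 - <<'E'
from h import *
p,d=load('t0')
hsv=cv2.cvtColor(p,cv2.COLOR_RGB2HSV)
blk=p.max(2)<60
rep('bar',comp(blk,(330,190,375,236)),.108,d)
rep('knob',comp(blk,(340,140,385,180)),.108,d)
br=(hsv[...,0]>10)&(hsv[...,0]<30)&(hsv[...,1]>120)&(hsv[...,2]>90)
disc=comp(br,(130,150,195,205))
ff=cv2.morphologyEx(disc.astype(np.uint8),cv2.MORPH_CLOSE,np.ones((13,13)))>0
rep('discfull',ff,.086,d)
rep('slot',comp(p.max(2)<60,(150,165,175,190)),.086,d)
w=(hsv[...,1]<60)&(p.min(2)>150); rep('stand',comp(w,(310,130,390,245)),.045,d)
g=(p[...,1].astype(int)>p[...,0]+5)&(hsv[...,2]<150)&(hsv[...,2]>70); rep('box',comp(g|ff,(85,115,240,235)),.082,d)
for uv in((115,150),(205,205),(180,150),(148,188),(170,167)):print(uv,dep('top',*uv,d[uv[1],uv[0]]).round(4))
a=cv2.resize(p[130:245,310:395],None,fx=4.5,fy=4.5,interpolation=2);b=cv2.resize(p[145:210,125:200],None,fx=5,fy=5,interpolation=2)
H=max(a.shape[0],b.shape[0]);im=np.zeros((H,a.shape[1]+b.shape[1],3),np.uint8);im[:a.shape[0],:a.shape[1]]=a;im[:b.shape[0],a.shape[1]:]=b
cv2.imwrite('pics/c0.png',im[:,:,::-1]);print(im.shape)
E
```

```text
bar 196 pix 350.4 212.8 mean [ 0.4754 -0.2275] rect [ 476.9 -227.7] [14.2 67.7] 48.0 axis deg 138.5 z [0.1064 0.1091 0.1113]
knob 292 pix 361.6 160.5 mean [ 0.5814 -0.2524] rect [ 581.5 -252.1] [38.9 34.8] 89.9 axis deg 111.2 z [0.1054 0.1089 0.1113]
discfull 914 pix 161.2 176.2 mean [0.5525 0.1565] rect [552.  155.9] [68.4 67.7] 0.7 axis deg -158.6 z [0.0753 0.0832 0.0861]
slot 38 pix 161.3 176.3 mean [0.5523 0.1562] rect [551.8 155.9] [22.6  6.2] 89.9 axis deg 95.5 z [0.0567 0.0584 0.0616]
stand 1871 pix 351.0 190.1 mean [ 0.5268 -0.2428] rect [ 530.  -244.2] [ 75.4 190.9] 76.7 axis deg 168.5 z [0.0437 0.0462 0.0487]
box 6624 pix 162.5 177.9 mean [0.5496 0.1544] rect [552.5 156.7] [175.9 246.2] 7.4 axis deg 99.4 z [0.0808 0.0831 0.0854]
(115, 150) [0.6073 0.253  0.0838]
(205, 205) [0.4932 0.0666 0.0817]
(180, 150) [0.6076 0.1192 0.0817]
(148, 188) [0.5284 0.1838 0.083 ]
(170, 167) [0.5716 0.1389 0.0848]
(518, 757, 3)
```

View pics/c0.png

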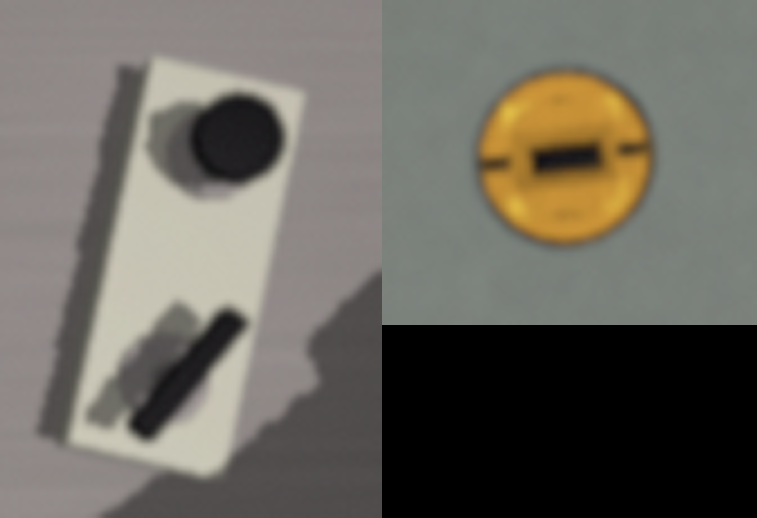

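The crop confirms it: the black bar at (352,213) on a stem and collar in the white stand is the T key, and the round knob is the other one. The slot is at (161.3,176.3), almost along the box. I'll refine the bar's silhouette at mid-height, cross-check with the side view, and start the spin.

Run:
```python
from h import *
p,d=load('t0')
for t in(60,75,90):
  m=comp(p.max(2)<t,(325,190,375,236)); rep(f'bar{t}',m,.099,d)
  print(cv2.minAreaRect(np.argwhere(m)[:,::-1].astype(np.float32)))
rep('knob',comp(p.max(2)<75,(340,140,385,180)),.099,d)
p,d=load('s0')
for t in(50,65):
  rep('sbar',comp(p.max(2)<t,(270,225,325,246)),.099,d,'side')
  rep('sknob',comp(p.max(2)<t,(335,205,368,232)),.099,d,'side')
hsv=cv2.cvtColor(p,cv2.COLOR_RGB2HSV)
br=(hsv[...,0]>10)&(hsv[...,0]<30)&(hsv[...,1]>120)&(hsv[...,2]>90)
m=cv2.morphologyEx(comp(br,(175,140,225,170)).astype(np.uint8),cv2.MORPH_CLOSE,np.ones((9,9)))>0
for z in(.083,.085,.088):rep('sdisc',m,z,d,'side')
```

```text
bar60 196 pix 350.4 212.8 mean [ 0.4758 -0.2294] rect [ 477.3 -229.6] [14.4 68.3] 48.0 axis deg 138.5 z [0.1064 0.1091 0.1113]
((350.5088806152344, 212.13275146484375), (7.149478435516357, 33.395591735839844), 41.18592834472656)
bar75 227 pix 350.2 212.9 mean [ 0.4758 -0.2288] rect [ 478.  -228.6] [18.  68.3] 49.3 axis deg 138.5 z [0.1044 0.1088 0.1112]
((350.02459716796875, 211.77047729492188), (8.962581634521484, 33.417625427246094), 39.80556869506836)
bar90 332 pix 348.4 212.3 mean [ 0.477  -0.2253] rect [ 480.6 -225. ] [28.3 69.7] 49.5 axis deg 133.5 z [0.0508 0.1078 0.1108]
((348.2295227050781, 210.5245819091797), (14.084056854248047, 34.05781173706055), 39.80556869506836)
knob 315 pix 361.4 160.6 mean [ 0.5825 -0.254 ] rect [ 582.2 -254. ] [36.6 42.7] 26.4 axis deg 111.4 z [0.1029 0.1087 0.1113]
sbar 435 pix 298.2 237.7 mean [ 0.4765 -0.2296] rect [ 477.3 -230.2] [28.3 70.3] 49.9 axis deg 141.3 z [0.0951 0.1041 0.108 ]
sknob 349 pix 350.5 218.9 mean [ 0.5839 -0.2554] rect [ 583.7 -255.3] [57.3 36.6] 36.0 axis deg -147.5 z [0.0965 0.1069 0.1086]
sbar 458 pix 298.5 237.7 mean [ 0.4771 -0.2298] rect [ 477.  -230.9] [30.9 71.4] 50.7 axis deg 142.0 z [0.095  0.1042 0.108 ]
sknob 375 pix 350.6 218.9 mean [ 0.584  -0.2556] rect [ 584. -256.] [61.3 38.6] 35.9 axis deg -147.5 z [0.096  0.1069 0.1086]
sdisc 311 pix 197.7 154.1 mean [0.552  0.1539] rect [552.6 154.9] [60.4 67.3] 47.3 axis deg 162.4 z [0.0769 0.0819 0.0833]
sdisc 311 pix 197.7 154.1 mean [0.5498 0.1507] rect [550.4 151.7] [60.2 67. ] 47.3 axis deg 162.4 z [0.0769 0.0819 0.0833]
sdisc 311 pix 197.7 154.1 mean [0.5465 0.1458] rect [547.1 146.8] [59.8 66.6] 47.3 axis deg 162.4 z [0.0769 0.0819 0.0833]
```

{"name": "move_arm", "arguments": {
  "commands": [
    [[0,0,0,-0.145],[0,0,0,-0.145],[0,0,0,-0.145],[0,0,0,-0.145],[0,0,0,-0.145],[0,0,0,-0.145],[0,0,0,-0.145],[0,0,0,-0.145]]
  ],
  "jaw": 8.7
}}

```text
clock: 0.9
tool_pos: [0.2576, -0.6236, 0.226]
orientation: [-60.9, 89.9, 118.3]
force: [0.1, 0.6, 0.2]
opening: 0.0868
```

{"name": "move_arm", "arguments": {
  "commands": [
    [[0,0,0,-0.143],[0,0,0,-0.143],[0,0,0,-0.143],[0,0,0,-0.143],[0,0,0,-0.143],[0,0,0,-0.145],[0,0,0,0]]
  ]
}}

```text
clock: 1.6
tool_pos: [0.2576, -0.6236, 0.226]
orientation: [-111.3, 89.9, 117.0]
force: [0.5, 0.2, -0.8]
opening: 0.0871
```

{"name": "move_arm", "arguments": {
  "commands": [
    [[0,-0.5,-2.4,0],[0,-0.9,-4,0],[0,-0.9,-4,0],[0,-0.9,-4,0],[0,-0.9,-4,0],[0,-0.9,-4,0],[0,-0.9,-4,0],[0,-0.9,-4,0]]
  ]
}}

```text
clock: 2.4
tool_pos: [0.4102, -0.3504, 0.2266]
orientation: [167.3, 90.0, 35.2]
force: [1.2, -0.7, -0.9]
opening: 0.087
```

{"name": "move_arm", "arguments": {
  "commands": [
    [[0,-0.9,-4,0],[0,-0.9,-4,0],[0,-0.9,-4,0],[0,-0.2,-1.6,0],[0,0,0,0],[0,0,0,0]]
  ]
}}

```text
clock: 3.0
tool_pos: [0.4786, -0.2313, 0.2264]
orientation: [-50.0, 90.0, 178.1]
force: [-1.0, -1.0, 0.1]
opening: 0.0869
```

```bash
cat >> h.py <<'E'
from scipy.spatial.transform import Rotation as Ro
def to(x,y,z,yaw):
    """tool-frame shift cm to TCP x,y,z and spin (rad) to jaw yaw"""
    s=get_obs();R=Ro.from_euler('xyz',s['orientation'],degrees=True).as_matrix()
    j=np.degrees(np.arctan2(R[1,2],R[0,2])); dl=(yaw-j+180)%360-180
    print('clock',round(s['clock'],2),'tcp',np.round(s['tool_pos'],4),'xaxis',R[:,0].round(3),'jawyaw',j.round(1),'q',np.round(s['joint_pos'],1),'F',np.round(s['force'],1),'M',np.round(s['moment'],2),'op',round(s['opening'],4))
    print('shift cm now',(R.T@(np.array([x,y,z])-s['tool_pos'])*100).round(2),'spin',round(-np.radians(dl),3))
    c,sn=np.cos(np.radians(yaw)),np.sin(np.radians(yaw)); R2=np.array([[0,sn,c],[0,-c,sn],[-1,0,0]])
    print('shift cm after spin',(R2.T@(np.array([x,y,z])-s['tool_pos'])*100).round(2))
E
python3 -c "
from h import *
to(.4765,-.2295,.080,228.5)"
```

```text
clock 3.0 tcp [ 0.4786 -0.2313  0.2264] xaxis [-0.001  0.    -1.   ] jawyaw -131.9 q [ -4.6   7.  -17.4   0.  -65.6  52.7] F [-1.  -1.   0.1] M [-0.11  0.16 -0.03] op 0.0869
shift cm now [14.64 -0.27  0.  ] spin -0.007
shift cm after spin [1.464e+01 2.700e-01 1.000e-02]
```

{"name": "move_arm", "arguments": {
  "commands": [
    [[2,-0.27,0,-0.007],[3,0,0,0],[3,0,0,0],[2.4,0,0,0],[1,0,0,0],[0,0,0,0],[0,0,0,0]]
  ]
}}

```text
clock: 3.7
tool_pos: [0.4772, -0.2302, 0.1135]
orientation: [100.0, 89.9, -31.5]
force: [-0.0, -0.2, 0.0]
opening: 0.087
```

```bash
sed -i 's/\[0,sn,c\],\[0,-c,sn\]/[0,-sn,c],[0,c,sn]/' h.py; python3 -c "
from h import *
to(.4765,-.2295,.080,228.5)
snap('side','s1');p,d=snap('top','t1')
a=np.hstack([load('s1')[0][170:290,220:400],p[140:260,270:450]])
cv2.imwrite('pics/c1.png',cv2.resize(a[:,:,::-1],None,fx=2.2,fy=2.2,interpolation=2))"
```

```text
clock 3.7 tcp [ 0.4772 -0.2302  0.1135] xaxis [ 0.001 -0.    -1.   ] jawyaw -131.5 q [ -4.5  12.9 -26.4   0.  -50.6  53. ] F [-0.  -0.2  0. ] M [-0.05  0.08  0.01] op 0.087
shift cm now [ 3.35 -0.1  -0.01] spin 0.0
shift cm after spin [ 3.35 -0.1  -0.01]
```

View pics/c1.png

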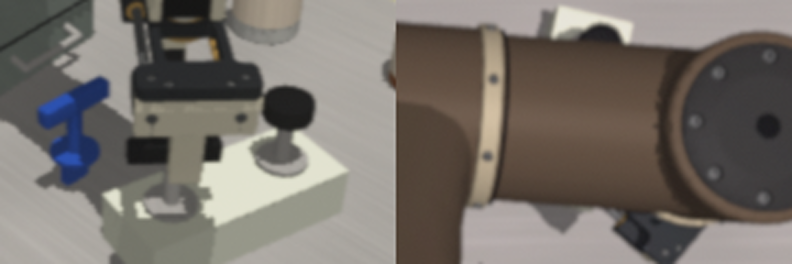

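Side view: the bar (crop centre about (174,150)) lies between the fingers and the knob key is clear. The top view is covered by the arm. Next I descend and close.

{"name": "move_arm", "arguments": {
  "commands": [
    [[1.5,-0.1,0,0],[1.3,0,0,0],[0.5,0,0,0],[0,0,0,0],[0,0,0,0]]
  ]
}}

```text
clock: 4.3
tool_pos: [0.4766, -0.2289, 0.0804]
orientation: [114.8, 89.9, -16.6]
force: [-0.1, -0.5, -0.3]
opening: 0.0873
```

{"name": "move_arm", "arguments": {
  "commands": [
    [[0,0,0,0],[0,0,0,0],[0,0,0,0],[0,0,0,0],[0,0,0,0],[0,0,0,0],[0,0,0,0],[0,0,0,0]]
  ],
  "jaw": 0.8
}}

```text
clock: 5.1
tool_pos: [0.476, -0.2288, 0.0795]
orientation: [-48.9, 90.0, 179.7]
force: [-0.4, 0.3, 0.2]
opening: 0.0287
```

```bash
python3 -c "
from h import *
to(.4765,-.2295,.220,228.5)
p,d=snap('side','s2')
cv2.imwrite('pics/c2.png',cv2.resize(p[170:290,220:400][:,:,::-1],None,fx=3,fy=3,interpolation=2))"
```

```text
clock 5.1 tcp [ 0.476  -0.2288  0.0795] xaxis [-0.  0. -1.] jawyaw -131.4 q [ -4.4  15.2 -28.7   0.  -46.1  53. ] F [-0.4  0.3  0.2] M [0.   0.14 0.04] op 0.0287
shift cm now [-14.05   0.09   0.02] spin 0.002
shift cm after spin [-14.05   0.09   0.02]
```

View pics/c2.png

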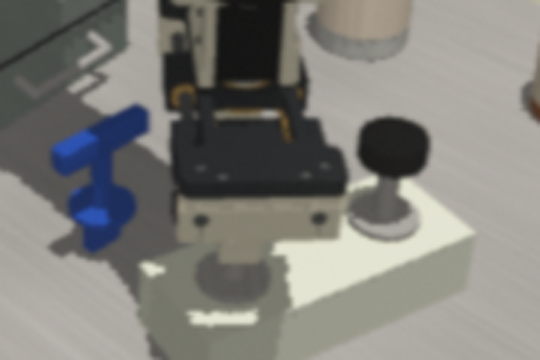

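The fingers are still closing on the bar (opening 29 mm, pads around it at crop (250,240)); a few more rows are needed.

{"name": "move_arm", "arguments": {
  "commands": [
    [[0,0,0,0],[0,0,0,0],[0,0,0,0],[0,0,0,0],[0,0,0,0]]
  ]
}}

```text
clock: 5.65
tool_pos: [0.4759, -0.2288, 0.0795]
orientation: [-66.7, 90.0, 161.9]
force: [0.0, 0.4, -1.6]
opening: 0.0138
```

{"name": "move_arm", "arguments": {
  "commands": [
    [[-0.5,0,0,0],[-1,0,0,0],[-1.5,0,0,0],[-2,0,0,0],[-3,0,0,0],[-3,0,0,0],[-2,0,0,0],[-1,0,0,0]]
  ]
}}

```text
clock: 6.45
tool_pos: [0.4769, -0.229, 0.2226]
orientation: [120.7, 89.8, -10.7]
force: [0.9, -0.2, -1.1]
opening: 0.0138
```

```bash
python3 -c "
from h import *
to(.552,.155,.220,185.5)"
```

```text
clock 6.45 tcp [ 0.4769 -0.229   0.2226] xaxis [ 0.004 -0.001 -1.   ] jawyaw -131.4 q [ -4.4   6.8 -18.2   0.  -64.8  53. ] F [ 0.9 -0.2 -1.1] M [-0.    0.1   0.01] op 0.0138
shift cm now [  0.26 -19.76 -33.77] spin 0.752
shift cm after spin [  0.26 -37.5  -11.16]
```

{"name": "move_arm", "arguments": {
  "commands": [
    [[0,0,0,0.1],[0,0,0,0.13],[0,0,0,0.13],[0,0,0,0.13],[0,0,0,0.13],[0,0,0,0.13],[0,0,0,0],[0,-2,-0.6,0]]
  ]
}}

```text
clock: 7.25
tool_pos: [0.4795, -0.2091, 0.2192]
orientation: [1.1, 89.9, -173.2]
force: [0.6, -0.1, -1.2]
opening: 0.0138
```

{"name": "move_arm", "arguments": {
  "commands": [
    [[0,-3.5,-1,0],[0,-4,-1.2,0],[0,-4,-1.2,0],[0,-4,-1.2,0],[0,-4,-1.2,0],[0,-4,-1.2,0],[0,-4,-1.2,0],[0,-3,-0.9,0]]
  ]
}}

```text
clock: 8.05
tool_pos: [0.5408, 0.1065, 0.2194]
orientation: [-42.9, 90.0, 143.1]
force: [0.0, -0.8, -1.5]
opening: 0.0139
```

{"name": "move_arm", "arguments": {
  "commands": [
    [[0,-2.5,-0.8,0],[0,-1.5,-0.4,0],[0,-0.7,-0.2,0],[0,0,0,0],[0,0,0,0]]
  ]
}}

```text
clock: 8.55
tool_pos: [0.5498, 0.1515, 0.2195]
orientation: [25.2, 90.0, -149.2]
force: [-0.1, -0.8, -1.9]
opening: 0.0138
```

```bash
python3 -c "
from h import *
to(.552,.155,.160,185.5)
snap('side','s3');snap('top','t3')
a=np.hstack([load('s3')[0][60:240,90:330],load('t3')[0][80:260,60:300]])
cv2.imwrite('pics/c3.png',cv2.resize(a[:,:,::-1],None,fx=1.66,fy=1.66,interpolation=2))"
```

```text
clock 8.55 tcp [0.5498 0.1515 0.2195] xaxis [-0. -0. -1.] jawyaw -174.4 q [ 35.1  11.  -13.4  -0.  -65.6 -29.4] F [-0.1 -0.8 -1.9] M [-0.01  0.1   0.1 ] op 0.0138
shift cm now [ 5.95 -0.33 -0.26] spin 0.002
shift cm after spin [ 5.95 -0.33 -0.25]
```

View pics/c3.png

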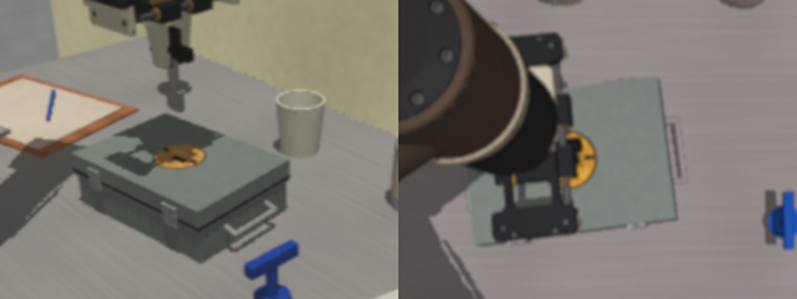

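The key hangs upright in the jaws (side crop (175,85)) above the box, near the lock at (180,157). I'll line it up and lower to about 10 mm above the disc.

{"name": "move_arm", "arguments": {
  "commands": [
    [[0,-0.33,-0.25,0.002],[2,0,0,0],[2,0,0,0],[1,0,0,0],[0.4,0,0,0],[0,0,0,0],[0,0,0,0]]
  ]
}}

```text
clock: 9.35
tool_pos: [0.5528, 0.156, 0.1664]
orientation: [-165.7, 89.9, 19.8]
force: [0.0, -0.3, -0.0]
opening: 0.0136
```

```bash
python3 -c "
from h import *
to(.552,.155,.160,185.5)
p,_=snap('side','s4');t,_=snap('top','t4')
a=np.hstack([cv2.resize(p[85:195,145:255],None,fx=3.6,fy=3.6,interpolation=2),cv2.resize(t[120:230,105:215],None,fx=3.6,fy=3.6,interpolation=2)])
cv2.imwrite('pics/c4.png',a[:,:,::-1])"
```

```text
clock 9.35 tcp [0.5528 0.156  0.1664] xaxis [ 0.001  0.    -1.   ] jawyaw -174.5 q [ 35.3  13.8 -17.2   0.  -58.9 -29.8] F [ 0.  -0.3 -0. ] M [ 0.03  0.05 -0.01] op 0.0136
shift cm now [0.64 0.09 0.09] spin 0.0
shift cm after spin [0.64 0.09 0.09]
```

View pics/c4.png

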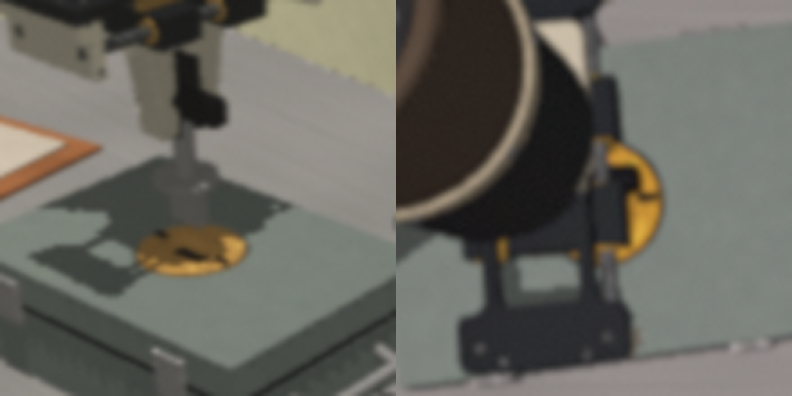

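```bash
python3 -c "
from h import *
def pr(n,P):
    c=CAL[n];T=np.array(c['T']);K=np.array(c['mtx']);q=T[:3,:3].T@(np.array(P)-T[:3,3]);q=K@[q[0],-q[1],-q[2]];return (q[:2]/q[2]).round(1)
x,y,z=get_obs()['tool_pos'];g=z+.019
for h in(0,-.045,-.06,-.084):print(h,pr('side',(x,y,g+h)))
print('slot',pr('side',(.552,.155,.083)),pr('top',(.552,.155,.083)))
p,_=load('s4')
print(p[130:150:2,180:215].sum(2)//3)
p,d=load('s0');hsv=cv2.cvtColor(p,cv2.COLOR_RGB2HSV)
m=comp(p.max(2)<110,(188,148,210,161));v,u=np.nonzero(m);print('side slot',u.mean(),v.mean(),m.sum(),u.min(),u.max(),v.min(),v.max())
"
```

```text
0 [194.1 111.9]
-0.045 [195.6 130.8]
-0.06 [196.1 136.9]
-0.084 [196.8 146.5]
slot [197.4 153.9] [162.2 176.6]
[[140 137 133 121 101  83  72  66  65  66  68  70  71  73  77  79  79  77
   75  75  82  86  91 103 119 133 141 143 142 142 142 142 142 142 142]
 [ 84  75  70  65  64  63  64  66  70  72  72  72  72  74  76  78  79  77
   75  71  71  72  72  73  82 108 133 142 143 143 143 143 143 143 142]
 [ 64  64  65  64  64  64  66  69  72  73  72  72  72  73  73  75  76  75
   74  73  73  74  74  73  75  81  98 118 128 133 138 141 143 143 144]
 [ 64  64  65  65  65  65  65  67  71  73  73  73  73  74  74  74  74  74
   77  84  97 108  98  80  72  68  65  65  68  75  85  95 105 120 131]
 [ 65  65  65  65  65  65  65  65  66  68  71  73  75  76  78  78  77  78
   82  86  84  78  73  68  65  65  64  65  65  65  66  65  66  68  74]
 [ 65  65  64  65  65  64  65  65  64  64  65  67  71  75  75  75  75  75
   75  75  73  72  68  65  64  64  65  65  64  65  65  65  64  64  64]
 [ 64  64  65  65  65  64  65  65  65  64  65  66  70  74  75  75  76  76
   75  74  74  73  70  66  64  63  64  63  65  65  65  65  64  65  65]
 [ 65  64  65  65  64  65  65  65  65  65  65  66  69  73  75  75  76  76
   75  75  74  73  71  66  64  65  64  64  65  65  65  65  65  64  64]
 [ 65  65  65  65  65  65  64  65  64  64  65  64  65  66  68  69  73  75
   75  75  75  74  71  68  66  65  64  65  65  64  65  65  64  63  64]
 [ 65  65  65  65  65  65  64  63  59  58  61  65  69  71  71  72  72  72
   71  72  73  72  73  73  73  72  70  70  69  67  67  64  64  65  64]]
side slot 197.46666666666667 155.2 15 194 201 154 157
```

Side pixels of collar (195.8,134) and blade (197,142) agree with the predicted key axis to within 1 px, and the slot is at (197.4,154). I'll lower in stages and watch the force.

{"name": "move_arm", "arguments": {
  "commands": [
    [[0,0.09,0.09,0],[0.6,0,0,0],[0.6,0,0,0],[0.6,0,0,0],[0.4,0,0,0],[0.3,0,0,0],[0,0,0,0]]
  ]
}}

```text
clock: 10.15
tool_pos: [0.5536, 0.1564, 0.1423]
orientation: [-157.3, 89.7, 28.2]
force: [1.7, 2.7, 0.0]
opening: 0.0139
```

```bash
python3 -c "
from h import *
to(.552,.155,.118,185.5)"
```

```text
clock 10.15 tcp [0.5536 0.1564 0.1423] xaxis [ 0.005  0.003 -1.   ] jawyaw -174.4 q [ 35.3  15.  -19.    0.  -55.6 -29.7] F [1.7 2.7 0. ] M [ 1.25 -0.62  0.04] op 0.0139
shift cm now [2.43 0.13 0.19] spin 0.001
shift cm after spin [2.43 0.13 0.18]
```

{"name": "move_arm", "arguments": {
  "commands": [
    [[0,-0.13,-0.15,0],[0.4,0,0,0],[0.4,0,0,0],[0.3,0,0,0],[0,0,0,0]]
  ]
}}

```text
clock: 10.65
tool_pos: [0.5536, 0.157, 0.1291]
orientation: [-150.6, 89.9, 34.9]
force: [3.8, 4.5, -0.0]
opening: 0.014
```

```bash
python3 -c "
from h import *
to(.552,.155,.118,185.5)"
```

```text
clock 10.65 tcp [0.5536 0.157  0.1291] xaxis [ 0.001  0.001 -1.   ] jawyaw -174.5 q [ 35.3  15.9 -19.7   0.  -54.3 -29.8] F [ 3.8  4.5 -0. ] M [ 1.87 -1.38  0.09] op 0.014
shift cm now [1.11 0.18 0.18] spin 0.0
shift cm after spin [1.11 0.18 0.18]
```

{"name": "move_arm", "arguments": {
  "commands": [
    [[0,-0.13,-0.15,0],[0.3,0,0,0],[0.3,0,0,0],[0.3,0,0,0],[0,0,0,0]]
  ]
}}

```text
clock: 11.15
tool_pos: [0.5538, 0.1575, 0.1197]
orientation: [22.4, 89.9, -152.1]
force: [2.2, 2.3, -3.4]
opening: 0.0138
```

```bash
python3 -c "
from h import *
to(.552,.155,.118,185.5)"
```

```text
clock 11.15 tcp [0.5538 0.1575 0.1197] xaxis [-0.001 -0.001 -1.   ] jawyaw -174.5 q [ 35.3  16.6 -20.2  -0.  -53.3 -29.8] F [ 2.2  2.3 -3.4] M [ 0.75 -1.02 -0.  ] op 0.0138
shift cm now [0.17 0.23 0.2 ] spin -0.0
shift cm after spin [0.17 0.23 0.2 ]
```

{"name": "move_arm", "arguments": {
  "commands": [
    [[0,-0.08,-0.08,0],[0.2,0,0,0],[0.2,0,0,0],[0,0,0,0],[0,0,0,0]]
  ]
}}

```text
clock: 11.65
tool_pos: [0.5543, 0.1581, 0.1173]
orientation: [40.6, 89.9, -133.9]
force: [-3.3, 0.6, 8.6]
opening: 0.014
```

```bash
python3 -c "
from h import *
to(.552,.155,.118,185.5)
p,_=snap('side','s5')
cv2.imwrite('pics/c5.png',cv2.resize(p[85:205,130:270],None,fx=4,fy=4,interpolation=2)[:,:,::-1])"
```

```text
clock 11.65 tcp [0.5543 0.1581 0.1173] xaxis [-0.001 -0.001 -1.   ] jawyaw -174.5 q [ 35.4  16.8 -20.3   0.  -53.  -29.9] F [-3.3  0.6  8.6] M [-0.08  1.56  0.04] op 0.014
shift cm now [-0.07  0.29  0.26] spin 0.0
shift cm after spin [-0.07  0.29  0.26]
```

View pics/c5.png

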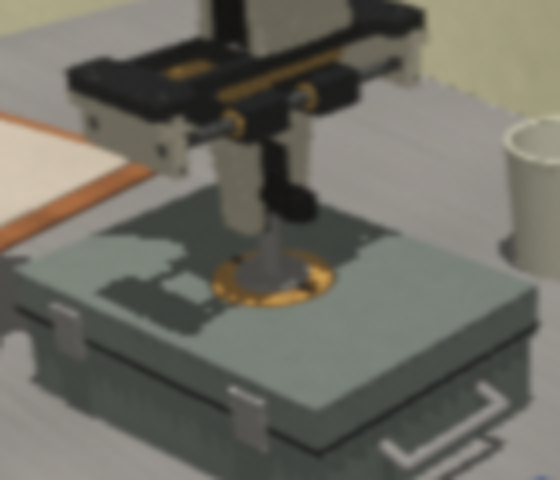

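The collar (crop (272,275)) sits flat on the brass disc with an upward force of 8.6 N, and z matches to about 1 mm. Next I turn clockwise.

{"name": "move_arm", "arguments": {
  "commands": [
    [[-0.05,0,0.03,0.05],[0,0,0,0.1],[0,0,0,0.1],[0,0,0,0.1],[0,0,0,0.1],[0,0,0,0.1],[0,0,0,0]]
  ]
}}

```text
clock: 12.4
tool_pos: [0.5552, 0.1583, 0.1174]
orientation: [-165.5, 89.9, -11.6]
force: [4.2, -0.1, -0.7]
opening: 0.0138
```

```bash
python3 -c "
from h import *
to(.5543,.1581,.1173,95.5)"
```

```text
clock 12.4 tcp [0.5552 0.1583 0.1174] xaxis [ 0.001 -0.    -1.   ] jawyaw 153.9 q [ 35.4  16.8 -20.2   0.1 -52.9 -61.5] F [ 4.2 -0.1 -0.7] M [-0.46 -1.18  0.09] op 0.0138
shift cm now [0.01 0.06 0.07] spin 1.02
shift cm after spin [ 0.01  0.09 -0.01]
```

{"name": "move_arm", "arguments": {
  "commands": [
    [[0,-0.02,-0.05,0.1],[0,0,0,0.1],[0,0,0,0.1],[0,0,0,0.1],[0,0,0,0.1],[0,0,0,0.1],[0,0,0,0.1],[0,0,0,0]]
  ]
}}

```text
clock: 13.2
tool_pos: [0.5552, 0.1583, 0.1173]
orientation: [-173.6, 90.0, -59.6]
force: [1.1, -0.4, 2.4]
opening: 0.0138
```

```bash
python3 -c "
from h import *
to(.5543,.1581,.1173,95.5)"
```

```text
clock 13.2 tcp [0.5552 0.1583 0.1173] xaxis [ 0. -0. -1.] jawyaw 114.0 q [  35.3   16.9  -20.2    0.   -53.  -101.4] F [ 1.1 -0.4  2.4] M [-0.33 -0.44  0.02] op 0.0138
shift cm now [-0.    0.09  0.02] spin 0.322
shift cm after spin [ 0.    0.09 -0.01]
```

{"name": "move_arm", "arguments": {
  "commands": [
    [[0,0,0,0.1],[0,0,0,0.1],[0,0,0,0.1],[0,0,0,0.05],[0,0,0,0]]
  ]
}}

```text
clock: 13.7
tool_pos: [0.5551, 0.1584, 0.1173]
orientation: [-173.5, 90.0, -79.4]
force: [1.0, -0.7, 2.5]
opening: 0.0137
```

```bash
python3 -c "
from h import *
to(.5543,.1581,.1173,95.5)"
```

```text
clock 13.7 tcp [0.5551 0.1584 0.1173] xaxis [ 0. -0. -1.] jawyaw 94.0 q [  35.3   16.9  -20.2    0.   -53.  -121.3] F [ 1.  -0.7  2.5] M [-0.55 -0.34  0.01] op 0.0137
shift cm now [-0.    0.09 -0.02] spin -0.025
shift cm after spin [-0.    0.09 -0.02]
```

{"name": "move_arm", "arguments": {
  "commands": [
    [[0,0,0,0.05],[0,0,0,0.05],[0,0,0,0]]
  ]
}}

```text
clock: 14.0
tool_pos: [0.5551, 0.1584, 0.1173]
orientation: [-168.7, 90.0, -80.4]
force: [0.4, -2.2, 4.2]
opening: 0.0139
```

```bash
python3 -c "
from h import *
to(.5543,.1581,.1173,95.5)"
```

```text
clock 14.0 tcp [0.5551 0.1584 0.1173] xaxis [ 0. -0. -1.] jawyaw 88.3 q [  35.3   16.9  -20.2    0.   -53.  -127. ] F [ 0.4 -2.2  4.2] M [-0.56 -0.22  0.02] op 0.0139
shift cm now [-0.    0.08 -0.03] spin -0.126
shift cm after spin [-0.    0.09 -0.02]
```

{"name": "move_arm", "arguments": {
  "commands": [
    [[0,0,0,0.05],[0,0,0,0.05],[0,0,0,0]]
  ]
}}

```text
clock: 14.3
tool_pos: [0.5552, 0.1584, 0.1173]
orientation: [-156.5, 90.0, -73.9]
force: [-0.1, -1.8, 4.8]
opening: 0.0141
```

```bash
python3 -c "
from h import *
to(.5543,.1581,.1173,95.5)
p,_=snap('side','s6');t,_=snap('top','t6')
a=np.hstack([cv2.resize(p[95:195,145:245],None,fx=4,fy=4,interpolation=2),cv2.resize(t[120:220,105:205],None,fx=4,fy=4,interpolation=2)])
cv2.imwrite('pics/c6.png',a[:,:,::-1])"
```

```text
clock 14.3 tcp [0.5552 0.1584 0.1173] xaxis [ 0. -0. -1.] jawyaw 82.6 q [  35.3   16.9  -20.2    0.   -53.  -132.7] F [-0.1 -1.8  4.8] M [-0.77 -0.18  0.83] op 0.0141
shift cm now [-0.    0.09 -0.04] spin -0.225
shift cm after spin [-0.    0.09 -0.02]
```

View pics/c6.png

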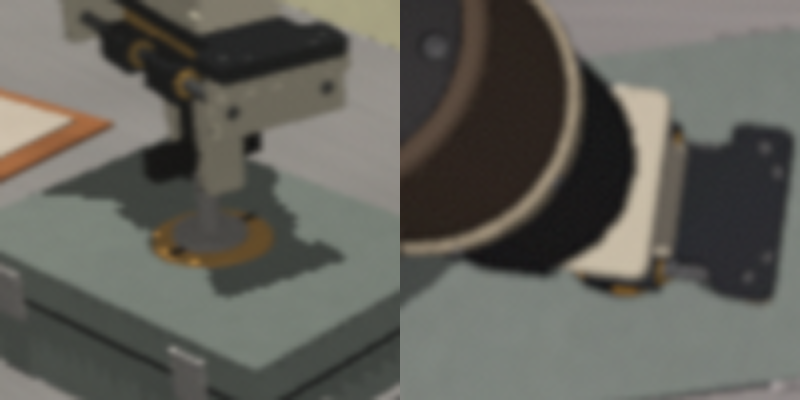

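At jaw yaw 82.6° the moment rises to 0.83 N m, so the lock is at its stop, and the disc's ticks (side crop (178,252) and (250,217)) have turned across the box. I'll ease the torque, open, and withdraw upward.

{"name": "move_arm", "arguments": {
  "commands": [
    [[-0.03,0,0,-0.08],[0,0,0,0],[0,0,0,0]]
  ]
}}

```text
clock: 14.7
tool_pos: [0.5551, 0.1584, 0.1173]
orientation: [126.5, 90.0, -146.6]
force: [0.9, -2.3, 2.9]
opening: 0.0138
```

{"name": "move_arm", "arguments": {
  "commands": [
    [[0,0,0,0],[0,0,0,0],[0,0,0,0],[0,0,0,0],[0,0,0,0],[0,0,0,0],[0,0,0,0],[0,0,0,0]]
  ],
  "jaw": 6
}}

```text
clock: 15.5
tool_pos: [0.5551, 0.1585, 0.1173]
orientation: [75.9, 90.0, 162.9]
force: [-0.3, -0.7, 0.6]
opening: 0.0597
```

{"name": "move_arm", "arguments": {
  "commands": [
    [[-0.5,0,0,0],[-1,0,0,0],[-2,0,0,0],[-3,0,0,0],[-3,0,0,0],[-3,0,0,0],[0,0,0,0]]
  ]
}}

```text
clock: 16.2
tool_pos: [0.5574, 0.1593, 0.2483]
orientation: [-62.7, 89.5, 24.3]
force: [0.3, -0.0, 0.7]
opening: 0.0599
```

```bash
python3 -c "
from h import *
to(.40,-.05,.25,86)"
```

```text
clock 16.2 tcp [0.5574 0.1593 0.2483] xaxis [ 0.008  0.004 -1.   ] jawyaw 87.0 q [ 3.530e+01  1.050e+01 -1.020e+01  1.000e-01 -6.880e+01 -1.284e+02] F [ 0.3 -0.   0.7] M [ 0.03 -0.05  0.03] op 0.0599
shift cm now [ -0.37  14.61 -21.73] spin 0.017
shift cm after spin [ -0.17  14.24 -21.98]
```

{"name": "move_arm", "arguments": {
  "commands": [
    [[0,1,-2,0],[0,2,-4,0],[0,2,-4,0],[0,2,-4,0],[0,2,-4,0],[0,1,-3,0],[0,0,0,0],[0,0,0,0]]
  ]
}}

```text
clock: 17.0
tool_pos: [0.4441, -0.0464, 0.243]
orientation: [-68.9, 89.9, 17.9]
force: [0.7, 0.5, -0.5]
opening: 0.0602
```

```bash
python3 -c "
from h import *
to(.40,-.05,.25,86)
p,d0=snap('side','s7');t,d=snap('top','t7')
m=comp(t.max(2)<60,(135,150,190,205));rep('bar',m,.137,d)
m=comp(p.max(2)<60,(165,100,230,150));rep('sbar',m,.137,d0,'side')
a=np.hstack([cv2.resize(p[85:185,145:245],None,fx=4,fy=4,interpolation=2),cv2.resize(t[125:225,110:210],None,fx=4,fy=4,interpolation=2)])
cv2.imwrite('pics/c7.png',a[:,:,::-1])"
```

```text
clock 17.0 tcp [ 0.4441 -0.0464  0.243 ] xaxis [ 0.001  0.    -1.   ] jawyaw 86.9 q [  19.5   -2.4  -25.1    0.   -67.2 -112.6] F [ 0.7  0.5 -0.5] M [ 0.04 -0.08  0.02] op 0.0602
shift cm now [-0.7   4.38 -0.6 ] spin 0.015
shift cm after spin [-0.7   4.37 -0.67]
bar 224 pix 156.0 173.2 mean [0.5525 0.1574] rect [552.  156.7] [14.6 68.9] 88.9 axis deg 178.3 z [0.1444 0.1468 0.149 ]
sbar 290 pix 200.1 110.0 mean [0.6412 0.2585] rect [642.5 242.8] [165.  56.] 54.2 axis deg 48.8 z [0.2496 0.2715 0.3169]
```

View pics/c7.png

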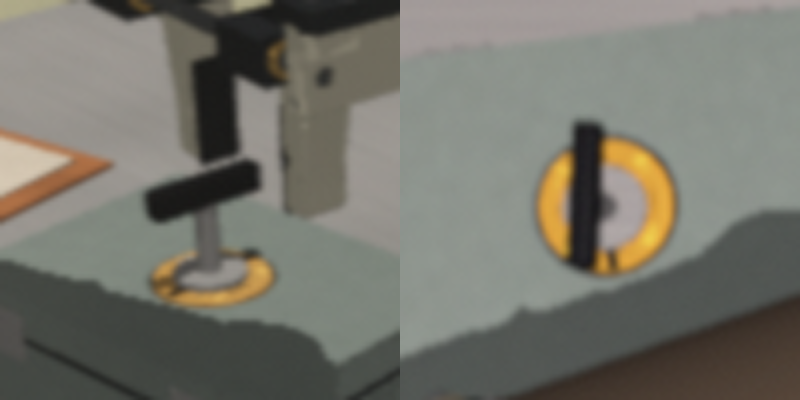

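The key stands upright: the bar centre is about 1 mm from the disc centre, and the bar top is at z 0.147, so the handle is about 55 mm above the slot. The disc's tick (crop (613,262)) shows the slot across the box, at the stop, and the gripper is well clear. I'm handing it in.

```bash
python3 -c "
from h import *
t,d=load('t7');rep('knob',comp(t.max(2)<75,(340,140,385,180)),.099,d)
print(close_job())"
```

```text
knob 294 pix 361.6 160.5 mean [ 0.5827 -0.2544] rect [ 582.8 -254.2] [39.3 35.1] 89.9 axis deg 112.3 z [0.1056 0.1089 0.111 ]
the job is handed in; nothing more can be done
None
```

The T-handled key is in the lock, turned clockwise to its stop and left standing there. I handed the job in with the clock at about 17 s of the 40 s allowed.

**What I did:** I lifted the key from the stand, lined it up with the slot and pressed it in. The collar seated with about 8.6 N upward force on the tool. I then turned it until the moment rose to 0.83 N m, eased back, opened the jaws and moved the arm clear.

**Last checks:**
- **Key position:** the handle centre is about 55 mm above the slot's mouth and about 1 mm off the disc centre sideways. It stands upright.
- **Lock angle:** the disc's tick mark puts the slot across the box, within about 1–2° of the expected stop direction. The bar sits about 8° past the slot, which is within the key's 9° of play.
- **Round-knobbed key:** it is within about 1 mm of where it started.
- **Touching:** the gripper is clear, and the tool force reads under 1 N.

**Checks that disagreed:**
- **Slot position:** the slot turned out to be about 2–3 mm further in +x and +y than my first estimate. I corrected for it during insertion, where sideways forces stayed under about 6 N.
- **Final side-view measurement:** the automatic reading of the bar picked up the gripper, so I discarded it and used the top view plus the side picture.

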